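Set the paint pots in their spill-proof stands

ROBOT

A 6-joint arm with a two-finger parallel gripper is mounted at the origin on the work surface. World frame = base frame: x ahead of the robot, y to its left, z up, the work surface at z = 0. Lengths are in m, angles in rad, forces in N, time in s.
With the tool pointing down it reaches from about 0.35 to 0.875 m from the base axis. Payload 4.2 kg.
Tool frame: the origin (TCP) lies between the finger pads; the fingertips stand robot.tip_reach ahead of it and the grasp point (between the pads) lies 2 mm behind it (robot.tip_reach is the distance from the TCP to the fingertips, in m); z points along the fingers, y is the line along which they close (so a half turn about z gives the same grasp; the last joint's range is limited). The gripper opens to 87 mm and grips with 3 to 60 N. Pads are 19 mm wide; open, the fingers measure 117 mm over their backs; the gripper's body (75 mm by 190 mm) begins 51 mm behind the grasp point.
Start: joints at [-0.902, 0.385, 0.008, 0, -1.194, -0.259], TCP at [0.249, -0.573, 0.24] pointing down, gripper open.
Joint ranges: [-3.14, 3.14], [-1.21, 2.06], [-1.07, 1.41], [-3.16, 2.05], [-2.99, -0.16], [-3.1, 3.1]. Speed limits (rad/s): [2.79, 2.79, 3.14, 3.14, 3.14, 3.14].

INTERFACE

Orientations are given as a 3x3 rotation matrix whose columns are the frame's x, y, z axes.
In Python, from station import robot, vision gives the robot as it stands.
- The arm moves only by the tool move_arm, never from a script. Its argument "steps" is text: rows parted by semicolons, each of 7 numbers parted by spaces: the shift along the world's x, y, z each as a share of 20 mm, from -1 to 1, then the turn, a rotation vector about the world's x, y, z each as a share of pi rad, from -1 to 1, then the opening, from 0 (shut) to 1 (fully open). In form: dx dy dz ax ay az hand; .... A call has 1 to 8 rows; each row shifts and turns the commanded pose from where the row before left it; what a row does not reach is not made up. A row lasts 1/10 s, in which the tool goes at most 50 mm and 8.59 degrees, less where a joint would pass 70% of its speed; a pose out of reach is approached as far as the arm can. A call with a number of a shift or a turn outside -1 to 1 is refused whole. A call with a gripper value outside its range is refused whole. The fingers move at their own pace and stop on an object; "force" is the grip in N (left out, the last holds). Time passes only in rows, so rows that do not move let the fingers close. It gives the time, the measured TCP pose, the force, the opening and the grip force at its end, in the units of the state.
- robot.read_state(): the state, without advancing time (a new reading comes with each control period).
- vision.camera(name): name is "scene" or "top"; returns (picture, depth): 384x512x3 uint8, red, green, blue; 384x512 float32, m along the optical axis (not along the pixel's ray), 0 where there is no reading.
- vision.camera_info(name): a dict with "camera_matrix" (3x3 intrinsics, pixels), "eye" and "orientation" of the camera in the world. Camera axes: x right, y down, z forward; pixel columns grow to the right and rows downward; lengths in m; the calibration is good to about 2 mm. A picture is of the moment at which its call begins. camera_info takes no time and is no camera call.
- robot.finish_job(): hands the job in; it is judged then, once.
The state is a dict: "time_s": time; "q": joint angles; "qd": joint speeds; "tau": joint torques, N m; "tool_pos": TCP position; "eef_rot": TCP orientation; "ft_force": force on the tool from outside, world axes, zero at the start; "wrist_torque": the same for the moment, N m; "width": finger opening in m; "gripper_force": force on a finger pad.
Only numpy, scipy, OpenCV 4.12 (cv2) and the standard library are available. Lean on these libraries where they do the work, as an engineer would, in place of code of your own. Each camera call takes 0.05 s, during which the arm holds its last target. There are 200 camera calls.

TASK

Get the art table ready: put each of the four white paint pots with grey lids into the wooden stand of its size, the smallest pot in the smallest stand and so on up to the largest in the largest, each standing upright and flat on the stand's floor. The smallest pot was left in the largest stand, so it has to come out of there before the largest can go in. Never tip a pot over, and leave the paper plate and the crayon box where they are.

Things in the scene. Friction and masses are not known exactly. Their poses are not given: they have to be found in the camera images.
- pot_small_mid (a point): the smallest of four closed paint pots: a plain upright white plastic cylinder with a flat grey lid flush with its side, 34 mm in diameter, 56 mm tall with the lid, about 60 g, loose. The point is its centre, half-way up (28 mm above its underside); z points up to the lid. At the start it stands in the largest stand.
- pot_medium_mid (a point): the second smallest of four closed paint pots: a plain upright white plastic cylinder with a flat grey lid flush with its side, 44 mm in diameter, 62 mm tall with the lid, about 110 g, loose. The point is its centre, half-way up (31 mm above its underside); z points up to the lid.
- pot_large_mid (a point): the second largest of four closed paint pots: a plain upright white plastic cylinder with a flat grey lid flush with its side, 54 mm in diameter, 68 mm tall with the lid, about 180 g, loose. The point is its centre, half-way up (34 mm above its underside); z points up to the lid.
- pot_giant_mid (a point): the largest of four closed paint pots: a plain upright white plastic cylinder with a flat grey lid flush with its side, 64 mm in diameter, 74 mm tall with the lid, about 280 g, loose. The point is its centre, half-way up (37 mm above its underside); z points up to the lid.
- stand_small: the smallest of four round wooden spill-proof stands, for the smallest pot: a low dish fixed to the table, 58 mm across outside, 50 mm inside, rim 10 mm high, its flat inner floor 3 mm above the table. Origin: centre of its underside, on the table; z up.
- stand_medium: the second smallest of four round wooden spill-proof stands, for the second smallest pot: a low dish fixed to the table, 68 mm across outside, 60 mm inside, rim 10 mm high, its flat inner floor 3 mm above the table. Origin: centre of its underside, on the table; z up.
- stand_large: the second largest of four round wooden spill-proof stands, for the second largest pot: a low dish fixed to the table, 78 mm across outside, 70 mm inside, rim 10 mm high, its flat inner floor 3 mm above the table. Origin: centre of its underside, on the table; z up.
- stand_giant: the largest of four round wooden spill-proof stands, for the largest pot: a low dish fixed to the table, 88 mm across outside, 80 mm inside, rim 10 mm high, its flat inner floor 3 mm above the table. Origin: centre of its underside, on the table; z up.
- plate: a round white paper plate, 124 mm across and 18 mm high, loose, not to be moved. Origin: centre of its underside.
- crayons: a flat cardboard crayon box with a yellow label, 62 x 40 mm and 18 mm high, loose, not to be moved. Origin: centre of its underside; x along its length.
Things that resemble listed ones, but are neither listed nor needed, are in the scene too. Leave any yellow look-alike of the part that bears pot_large_mid alone. Leave any pink look-alike of the stand_giant alone.

How it is judged:
By the outcome, as a careful person would: the job done as asked, in the order asked, and still so for the second after the job is handed in, with the robot touching nothing.
It also fails if it takes over 122 s, if anything falls off the work surface, if the arm or the gripper's body presses on something with over 40 N, if the wrist force passes 120 N, or if a joint passes its speed limit or range.

## Working session

There is one attempt and no reset: what is moved stays moved. The work goes in short steps, Python scripts to look and compute and a tool call to move; the robot and the scene stay as the last step left them, time stands still between calls to the robot, and variables do not carry over. Pictures are saved under pics/ and viewed, at most 14 in all, crops included, and the job is handed in when it is done.

Besides the shell and the picture viewer there is one more tool, called after "Emit:" as a command line: name --argument value ..., lists and objects as JSON in quotes. move_arm: Moves the arm, as the interface text tells. Shift numbers are shares of 20 mm and turn numbers shares of pi rad, none past 1 either way. Its arguments: {"type":"object","properties":{"steps":{"type":"string"},"force":{"type":"number"}},"required":["steps"]}

```bash
mkdir -p pics
python3 - <<'E'
from station import robot, vision
import cv2,numpy as np
for n in("scene","top"):
    p,d=vision.camera(n); cv2.imwrite(f"pics/{n}0.png",cv2.resize(p[:,:,::-1],(800,600))); np.savez(f"{n}0.npz",p=p,d=d)
    print(n,vision.camera_info(n))
s=robot.read_state();print(s, robot.tip_reach)
E
```

```text
scene {'camera_matrix': array([[437.73563377,   0.        , 255.58869687],
       [  0.        , 437.73563377, 194.80830707],
       [  0.        ,   0.        ,   1.        ]]), 'eye': array([ 1.09065438, -0.03051381,  0.78072324]), 'orientation': array([[ 1.29851919e-01,  7.58624574e-01, -6.38456917e-01],
       [ 9.91533113e-01, -9.98384272e-02,  8.30323730e-02],
       [-7.52135788e-04, -6.43833087e-01, -7.65165597e-01]])}
top {'camera_matrix': array([[366.03106634,   0.        , 257.14170155],
       [  0.        , 366.03106634, 193.08546669],
       [  0.        ,   0.        ,   1.        ]]), 'eye': array([0.3175325 , 0.01917132, 0.88426294]), 'orientation': array([[ 0.02796074, -0.97976006,  0.19821309],
       [-0.99949778, -0.02444431,  0.02016584],
       [-0.0149125 , -0.1986774 , -0.97995148]])}
{'time_s': 0.1, 'q': array([-9.02397354e-01,  3.85489953e-01,  6.73125286e-03, -4.33865114e-04,
       -1.19398975e+00, -2.58655165e-01]), 'qd': array([ 0.00193722, -0.00094578,  0.00378919,  0.0004166 ,  0.00015937,
       -0.00096837]), 'tau': array([-2.65795825e-04, -3.91689062e+01,  1.87934965e+01,  4.23184857e+00,
        1.34784277e-02, -8.88950558e-05]), 'tool_pos': array([ 0.24882416, -0.57277194,  0.23855068]), 'eef_rot': array([[-9.17286606e-01, -3.98226674e-01, -8.93154528e-04],
       [-3.98227661e-01,  9.17284882e-01,  1.78204623e-03],
       [ 1.09618802e-04,  1.99032598e-03, -9.99998013e-01]]), 'ft_force': array([-0.71631928,  0.37779104, -0.70533057]), 'wrist_torque': array([-0.01807068,  0.03282286, -0.00410842]), 'gripper_force': 0.0, 'width': 0.08687665870787373} 0.017
```

View pics/top0.png

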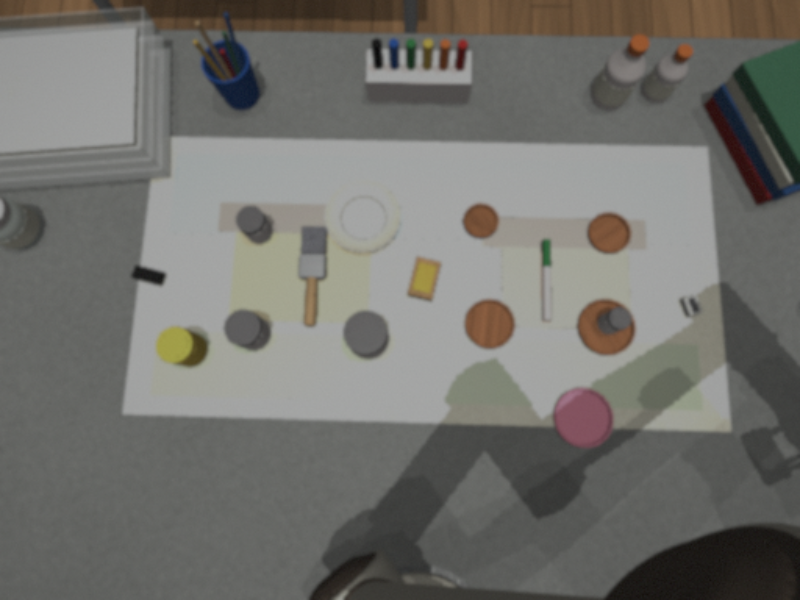

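View pics/scene0.png

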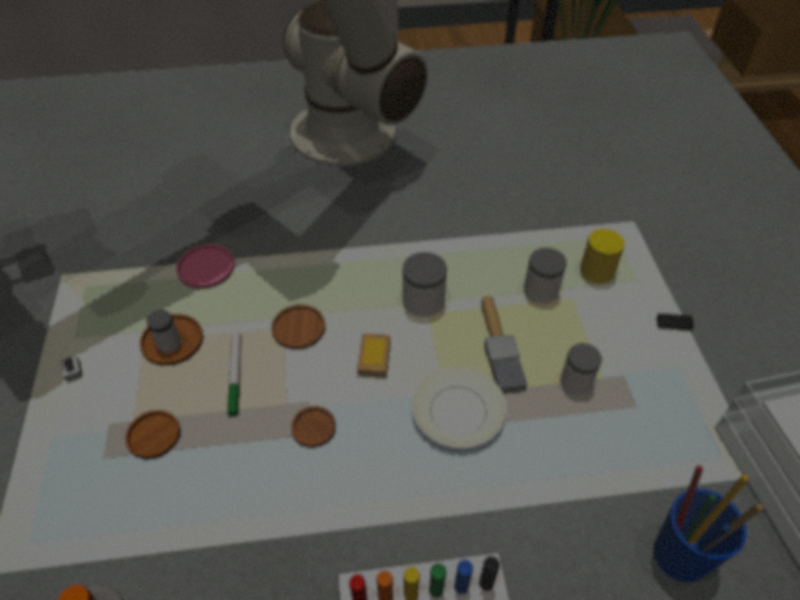

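Top view (800x600 px): the medium pot's lid is at (251,217), large (244,324), giant (366,330), and small (617,319) inside the giant stand. The stands are small (481,221), medium (609,232), large (489,323) and giant (606,327). The plate is at (363,218) and the crayons at (425,279). The yellow pot and the pink dish are look-alikes.

```bash
cat > h.py <<'E'
import numpy as np,cv2
from station import robot,vision
def world(n,d):
    i=vision.camera_info(n);K=i["camera_matrix"]
    v,u=np.indices(d.shape)
    return np.stack([(u-K[0,2])/K[0,0]*d,(v-K[1,2])/K[1,1]*d,d],-1)@i["orientation"].T+i["eye"]
def onplane(n,uv,z):
    i=vision.camera_info(n);K=i["camera_matrix"];uv=np.atleast_2d(uv).astype(float)
    r=np.c_[(uv-K[:2,2])/K[0,0],np.ones(len(uv))]@i["orientation"].T
    return (i["eye"]+r*((z-i["eye"][2])/r[:,2])[:,None])[:,:2]
def disc(n,p,d,c,R,z,dz):  # min enclosing circle & centroid of points near height z about guess c
    W=world(n,d);m=(abs(W[...,2]-z)<dz)&(np.hypot(W[...,0]-c[0],W[...,1]-c[1])<R)&(d>0)
    v,u=np.nonzero(m);P=onplane(n,np.c_[u,v],z).astype(np.float32)
    (cc,r)=cv2.minEnclosingCircle(P)
    return np.round(np.r_[P.mean(0),cc,r,np.median(W[m][:,2])],4),len(P)
E
python3 - <<'E'
from h import *
T=np.load("top0.npz");S=np.load("scene0.npz")
pots=dict(medium=((251,217),.062,.022),large=((244,324),.068,.027),giant=((366,330),.074,.032),small=((617,319),.059,.017))
for k,(uv,z,r) in pots.items():
    c=onplane("top",np.array(uv)/1.5625,z)[0]
    for n,I in(("top",T),("scene",S)): print(k,n,disc(n,I["p"],I["d"],c,r+.012,z,.008))
st=dict(small=((481,221),.029),medium=((609,232),.034),large=((489,323),.039),giant=((606,327),.044))
for k,(uv,r) in st.items():
    c=onplane("top",np.array(uv)/1.5625,.01)[0]
    for n,I in(("top",T),("scene",S)):
        p=I["p"].astype(int);v,u=np.nonzero((p[...,0]-p[...,2]>35)&(p[...,0]-p[...,1]>20))
        P=onplane(n,np.c_[u,v],.01).astype(np.float32);P=P[np.hypot(*(P-c).T)<r+.012]
        if len(P)>5: print(k,n,c.round(3),P.mean(0),cv2.minEnclosingCircle(P),len(P))
for k,uv,z in(("plate",(363,218),.018),("cray",(425,279),.018),("yellow",(175,345),.07),("brush",(311,270),.01)):print(k,onplane("top",np.array(uv)/1.5625,z))
E
```

```text
medium top (array([0.6052, 0.2696, 0.6058, 0.2686, 0.0233, 0.0625]), 270)
medium scene (array([0.61  , 0.2716, 0.6103, 0.271 , 0.0251, 0.0627]), 347)
large top (array([0.4386, 0.2654, 0.4382, 0.2655, 0.0277, 0.0685]), 450)
large scene (array([0.4433, 0.2675, 0.4436, 0.2677, 0.0315, 0.0688]), 375)
giant top (array([0.4351, 0.0871, 0.435 , 0.0873, 0.0323, 0.0745]), 630)
giant scene (array([0.4403, 0.0889, 0.4404, 0.0892, 0.0353, 0.0747]), 535)
small top (array([ 0.4676, -0.2815,  0.4671, -0.2814,  0.018 ,  0.0594]), 183)
small scene (array([ 0.472 , -0.2789,  0.4714, -0.279 ,  0.0193,  0.0587]), 184)
small top [ 0.629 -0.086] [ 0.6305204  -0.08548205] ((0.6307455897331238, -0.08514806628227234), 0.02697555534541607) 350
small scene [ 0.629 -0.086] [ 0.6352801  -0.08399154] ((0.633240818977356, -0.0841798186302185), 0.02797640860080719) 495
medium top [ 0.616 -0.289] [ 0.61497927 -0.2888391 ] ((0.6151921153068542, -0.28939157724380493), 0.03327881172299385) 515
medium scene [ 0.616 -0.289] [ 0.6183169  -0.28692165] ((0.6175662875175476, -0.28696995973587036), 0.034037262201309204) 781
large top [ 0.464 -0.098] [ 0.4639422  -0.09851911] ((0.4642488956451416, -0.09846336394548416), 0.03737007454037666) 731
large scene [ 0.464 -0.098] [ 0.46907443 -0.09701654] ((0.4673691391944885, -0.09707514941692352), 0.03758463263511658) 648
giant top [ 0.463 -0.278] [ 0.45879674 -0.27185434] ((0.4637838304042816, -0.2776179015636444), 0.04264834150671959) 672
giant scene [ 0.463 -0.278] [ 0.4732974  -0.27103445] ((0.46733593940734863, -0.27590757608413696), 0.042812637984752655) 574
plate [[0.62733042 0.10263808]]
cray [[0.52969907 0.00186095]]
yellow [[0.4105122  0.36052789]]
brush [[0.54191389 0.18213922]]
```

Emit:
move_arm --steps "0.69 0.915 -0.3 0 0 0 1;0.69 0.915 -0.3 0 0 0 1;0.69 0.915 -0.3 0 0 0 1;0.69 0.915 -0.3 0 0 0 1;0.69 0.915 -0.3 0 0 0 1;0.69 0.915 -0.3 0 0 0 1;0.69 0.915 -0.3 0 0 0 1;0.69 0.915 -0.3 0 0 0 1" --force 15

```text
time_s: 0.9
tool_pos: [0.3597, -0.4258, 0.1909]
eef_rot: [[-0.917, -0.398, -0.001], [-0.398, 0.917, 0.001], [0.0, 0.001, -1.0]]
ft_force: [-0.0, 0.6, 0.0]
width: 0.0872
gripper_force: 0.0
```

Emit:
move_arm --steps "0.69 0.915 -0.3 0 0 0 1;0.69 0.915 -0.3 0 0 0 1;0.69 0.915 -0.3 0 0 0 1;0.69 0.915 -0.3 0 0 0 1;0.69 0.915 -0.3 0 0 0 1;0.69 0.915 -0.3 0 0 0 1;0.69 0.915 -0.3 0 0 0 1;0 0 0 0 0 0 1"

```text
time_s: 1.7
tool_pos: [0.4567, -0.2969, 0.1484]
eef_rot: [[-0.916, -0.401, -0.002], [-0.401, 0.916, 0.001], [0.001, 0.002, -1.0]]
ft_force: [-0.4, -0.4, 0.1]
width: 0.0868
gripper_force: 0.0
```

Emit:
move_arm --steps "0.64 0.845 0 0 0 0 1;0 0 -0.94 0 0 0 1;0 0 -0.94 0 0 0 1;0 0 -0.94 0 0 0 1;0 0 -0.94 0 0 0 1;0 0 -0.94 0 0 0 1;0 0 -0.9 0 0 0 1;0 0 0 0 0 0 1"

```text
time_s: 2.5
tool_pos: [0.4666, -0.2817, 0.0352]
eef_rot: [[-0.918, -0.397, -0.006], [-0.397, 0.918, 0.002], [0.004, 0.004, -1.0]]
ft_force: [-0.6, -0.9, 0.4]
width: 0.0872
gripper_force: 0.0
```

Emit:
move_arm --steps "0 0 0 0 0 0 0;0 0 0 0 0 0 0;0 0 0 0 0 0 0;0 0 0 0 0 0 0;0 0 0 0 0 0 0;0 0 0 0 0 0 0;0 0 0 0 0 0 0;0 0 0 0 0 0 0"

```text
time_s: 3.3
tool_pos: [0.4689, -0.2818, 0.0376]
eef_rot: [[-0.917, -0.399, 0.0], [-0.399, 0.917, -0.0], [-0.0, -0.0, -1.0]]
ft_force: [0.9, 0.5, 0.8]
width: 0.0333
gripper_force: 15.0
```

Emit:
move_arm --steps "0 0 0.5 0 0 0 0;0 0 1 0 0 0 0;0 0 1 0 0 0 0;0.815 0.985 0.5 0 0 0 0;0.815 0.985 0 0 0 0 0;0.815 0.985 0 0 0 0 0;0.815 0.985 0 0 0 0 0;0.815 0.985 0 0 0 0 0"

```text
time_s: 4.1
tool_pos: [0.5509, -0.1825, 0.0983]
eef_rot: [[-0.917, -0.398, 0.001], [-0.398, 0.917, -0.0], [-0.0, -0.0, -1.0]]
ft_force: [0.6, -0.2, -1.6]
width: 0.0335
gripper_force: 15.0
```

Emit:
move_arm --steps "0.815 0.985 0 0 0 0 0;0.815 0.985 0 0 0 0 0;0.815 0.985 0 0 0 0 0;0.815 0.985 0 0 0 0 0;0.815 0.985 0 0 0 0 0;0 0 0 0 0 0 0;0 0 0 0 0 0 0;0 0 0 0 0 0 0"

```text
time_s: 4.9
tool_pos: [0.6311, -0.0853, 0.0977]
eef_rot: [[-0.917, -0.398, -0.001], [-0.398, 0.917, 0.0], [0.001, 0.0, -1.0]]
ft_force: [0.1, -0.4, -0.7]
width: 0.0339
gripper_force: 15.0
```

Emit:
move_arm --steps "0 0 -1 0 0 0 0;0 0 -1 0 0 0 0;0 0 -0.6 0 0 0 0;0 0 -0.4 0 0 0 0;0 0 0 0 0 0 0;0 0 0 0 0 0 0;0 0 0 0 0 0 0;0 0 0 0 0 0 0"

```text
time_s: 5.7
tool_pos: [0.632, -0.0849, 0.038]
eef_rot: [[-0.917, -0.398, 0.001], [-0.398, 0.917, 0.0], [-0.001, -0.0, -1.0]]
ft_force: [0.3, -0.4, -1.7]
width: 0.0335
gripper_force: 15.0
```

Emit:
move_arm --steps "0 0 0 0 0 0 0.6;0 0 0 0 0 0 1;0 0 0 0 0 0 1;0 0 0 0 0 0 1;0 0 0 0 0 0 1;0 0 0 0 0 0 1;0 0 0 0 0 0 1;0 0 0 0 0 0 1"

```text
time_s: 6.5
tool_pos: [0.6318, -0.0848, 0.0375]
eef_rot: [[-0.917, -0.398, -0.0], [-0.398, 0.917, -0.0], [0.0, 0.0, -1.0]]
ft_force: [-0.1, 0.3, -0.7]
width: 0.0844
gripper_force: 0.0
```

Emit:
move_arm --steps "0 0 1 0 0 0 1;0 0 1 0 0 0 1;0 0 1 0 0 0 1;0 0 1 0 0 0 1;0 0 0.5 0 0 0 1;-0.97 0.865 0 0 0 0 1;-0.97 0.865 0 0 0 0 1;-0.97 0.865 0 0 0 0 1"

```text
time_s: 7.3
tool_pos: [0.5726, -0.0326, 0.127]
eef_rot: [[-0.918, -0.398, -0.001], [-0.398, 0.918, 0.0], [0.001, 0.0, -1.0]]
ft_force: [-0.3, 0.6, 0.4]
width: 0.0869
gripper_force: 0.0
```

Emit:
move_arm --steps "-0.97 0.865 0 0 0 0 1;-0.97 0.865 0 0 0 0 1;-0.97 0.865 0 0 0 0 1;-0.97 0.865 0 0 0 0 1;-0.97 0.865 0 0 0 0 1;-0.97 0.865 0 0 0 0 1;-0.97 0.865 0 0 0 0 1;0 0 0 0 0 0 1"

```text
time_s: 8.1
tool_pos: [0.4357, 0.089, 0.1274]
eef_rot: [[-0.916, -0.401, -0.001], [-0.401, 0.916, -0.0], [0.001, 0.0, -1.0]]
ft_force: [0.2, -0.9, -0.4]
width: 0.0873
gripper_force: 0.0
```

```bash
cat > look.py <<'E'
from h import *
import sys
for n in("top","scene"):
    p,d=vision.camera(n)
    cv2.imwrite(f"pics/{n}_{sys.argv[1]}.png",cv2.resize(p[:,:,::-1],(800,600)))
    for k,c,r,z in (("medium",(.608,.27),.022,.062),("large",(.441,.2665),.027,.068),("giant",(.4377,.088),.032,.074),("small in",(.632,-.085),.017,.059),("giant in",(.4655,-.277),.032,.077),("large in",(.466,-.098),.027,.071),("medium in",(.6165,-.288),.022,.065)):
        try: print(n,k,*disc(n,p,d,c,r+.012,z,.006))
        except Exception: print(n,k,"none")
print(robot.read_state()["tool_pos"])
E
python3 look.py a
```

```text
top medium [0.6054 0.2698 0.6059 0.2696 0.0227 0.0626] 266
top large [nan nan  0.  0.  0. nan] 0
top giant [0.4162 0.0796 0.4268 0.086  0.0296 0.0744] 155
top small in [ 0.6295 -0.0852  0.6297 -0.085   0.0174  0.0596] 161
top giant in [nan nan  0.  0.  0. nan] 0
top large in [nan nan  0.  0.  0. nan] 0
top medium in [nan nan  0.  0.  0. nan] 0
scene medium [0.6092 0.2721 0.6095 0.2722 0.024  0.0628] 330
scene large [0.4423 0.2679 0.4422 0.2681 0.03   0.069 ] 360
scene giant [0.4393 0.0893 0.4392 0.0893 0.0341 0.0747] 511
scene small in [ 0.6336 -0.083   0.6335 -0.0838  0.0183  0.0592] 224
scene giant in [nan nan  0.  0.  0. nan] 0
scene large in [nan nan  0.  0.  0. nan] 0
scene medium in [nan nan  0.  0.  0. nan] 0
[0.43777322 0.08847361 0.12763884]h.py:15: RuntimeWarning: Mean of empty slice.
  return np.round(np.r_[P.mean(0),cc,r,np.median(W[m][:,2])],4),len(P)
  ret = um.true_divide(
  return _methods._mean(a, axis=axis, dtype=dtype,
  ret = ret.dtype.type(ret / rcount)
```

Emit:
move_arm --steps "0 0 -0.7 0 0 0 1;0 0 -0.7 0 0 0 1;0 0 -0.7 0 0 0 1;0 0 -0.7 0 0 0 1;0 0 -0.7 0 0 0 1;0 0 -0.7 0 0 0 1;0 0 0 0 0 0 1;0 0 0 0 0 0 1" --force 25

```text
time_s: 9.0
tool_pos: [0.4384, 0.0878, 0.0434]
eef_rot: [[-0.917, -0.398, -0.0], [-0.398, 0.917, -0.0], [0.001, -0.0, -1.0]]
ft_force: [-0.2, -0.6, -0.2]
width: 0.0869
gripper_force: 0.0
```

Emit:
move_arm --steps "0 0 0 0 0 0 0;0 0 0 0 0 0 0;0 0 0 0 0 0 0;0 0 0 0 0 0 0;0 0 0 0 0 0 0;0 0 0 0 0 0 0;0 0 0 0 0 0 0;0 0 0 0 0 0 0"

```text
time_s: 9.8
tool_pos: [0.438, 0.0883, 0.0439]
eef_rot: [[-0.917, -0.399, 0.001], [-0.399, 0.917, 0.0], [-0.001, 0.0, -1.0]]
ft_force: [-1.4, 0.4, 5.7]
width: 0.0633
gripper_force: 25.0
```

Emit:
move_arm --steps "0 0 0.5 0 0 0 0;0 0 1 0 0 0 0;0 0 1 0 0 0 0;0 0 1 0 0 0 0;0.07 -0.91 0 0 0 0 0;0.07 -0.91 0 0 0 0 0;0.07 -0.91 0 0 0 0 0;0.07 -0.91 0 0 0 0 0"

```text
time_s: 10.6
tool_pos: [0.4427, 0.0145, 0.1135]
eef_rot: [[-0.917, -0.398, -0.001], [-0.398, 0.917, -0.0], [0.001, 0.0, -1.0]]
ft_force: [1.1, -0.2, -3.2]
width: 0.0637
gripper_force: 25.0
```

Emit:
move_arm --steps "0.07 -0.91 0 0 0 0 0;0.07 -0.91 0 0 0 0 0;0.07 -0.91 0 0 0 0 0;0.07 -0.91 0 0 0 0 0;0.07 -0.91 0 0 0 0 0;0.07 -0.91 0 0 0 0 0;0.07 -0.91 0 0 0 0 0;0.07 -0.91 0 0 0 0 0"

```text
time_s: 11.4
tool_pos: [0.4539, -0.1309, 0.1133]
eef_rot: [[-0.917, -0.398, -0.001], [-0.398, 0.917, 0.0], [0.001, 0.001, -1.0]]
ft_force: [0.9, -0.3, -2.7]
width: 0.0634
gripper_force: 25.0
```

Emit:
move_arm --steps "0.07 -0.91 0 0 0 0 0;0.07 -0.91 0 0 0 0 0;0.07 -0.91 0 0 0 0 0;0.07 -0.91 0 0 0 0 0;0.07 -0.91 0 0 0 0 0;0.07 -0.91 0 0 0 0 0;0.07 -0.91 0 0 0 0 0;0.07 -0.91 0 0 0 0 0"

```text
time_s: 12.2
tool_pos: [0.4651, -0.2763, 0.1132]
eef_rot: [[-0.917, -0.398, -0.002], [-0.398, 0.917, 0.001], [0.001, 0.001, -1.0]]
ft_force: [0.0, 0.1, -2.8]
width: 0.0636
gripper_force: 25.0
```

Emit:
move_arm --steps "0 0 0 0 0 0 0;0 0 0 0 0 0 0;0 0 0 0 0 0 0"

```text
time_s: 12.5
tool_pos: [0.4653, -0.2752, 0.1133]
eef_rot: [[-0.917, -0.399, -0.001], [-0.399, 0.917, 0.001], [0.001, 0.001, -1.0]]
ft_force: [0.0, -0.4, -2.6]
width: 0.064
gripper_force: 25.0
```

Emit:
move_arm --steps "0 -0.06 -1 0 0 0 0;0 0 -1 0 0 0 0;0 0 -0.7 0 0 0 0;0 0 -0.4 0 0 0 0;0 0 -0.2 0 0 0 0;0 0 0 0 0 0 0;0 0 0 0 0 0 0;0 0 0 0 0 0 0"

```text
time_s: 13.3
tool_pos: [0.4663, -0.2771, 0.0482]
eef_rot: [[-0.917, -0.399, 0.001], [-0.399, 0.917, -0.0], [-0.001, -0.001, -1.0]]
ft_force: [0.1, -0.5, -2.4]
width: 0.0638
gripper_force: 25.0
```

Emit:
move_arm --steps "0 0 0 0 0 0 0.8;0 0 0 0 0 0 1;0 0 0 0 0 0 1;0 0 0 0 0 0 1;0 0 0 0 0 0 1;0 0 0 0 0 0 1;0 0 0 0 0 0 1;0 0 0 0 0 0 1"

```text
time_s: 14.1
tool_pos: [0.4658, -0.277, 0.0475]
eef_rot: [[-0.917, -0.398, -0.0], [-0.398, 0.917, 0.0], [0.0, 0.0, -1.0]]
ft_force: [-0.1, 0.0, -0.5]
width: 0.087
gripper_force: 0.0
```

Emit:
move_arm --steps "0 0 1 0 0 0 1;0 0 1 0 0 0 1;0 0 1 0 0 0 1;0 0 1 0 0 0 1;-0.044 0.972 0 0 0 0 1;-0.044 0.972 0 0 0 0 1;-0.044 0.972 0 0 0 0 1;-0.044 0.972 0 0 0 0 1"

```text
time_s: 14.9
tool_pos: [0.4621, -0.1986, 0.1276]
eef_rot: [[-0.917, -0.398, 0.0], [-0.398, 0.917, 0.0], [-0.0, -0.0, -1.0]]
ft_force: [0.5, 0.4, 0.2]
width: 0.0871
gripper_force: 0.0
```

Emit:
move_arm --steps "-0.044 0.972 0 0 0 0 1;-0.044 0.972 0 0 0 0 1;-0.044 0.972 0 0 0 0 1;-0.044 0.972 0 0 0 0 1;-0.044 0.972 0 0 0 0 1;-0.044 0.972 0 0 0 0 1;-0.044 0.972 0 0 0 0 1;-0.044 0.972 0 0 0 0 1"

```text
time_s: 15.7
tool_pos: [0.4551, -0.0429, 0.1276]
eef_rot: [[-0.917, -0.398, 0.0], [-0.398, 0.917, 0.0], [-0.0, 0.0, -1.0]]
ft_force: [-0.1, 1.3, 0.1]
width: 0.0869
gripper_force: 0.0
```

Emit:
move_arm --steps "-0.044 0.972 0 0 0 0 1;-0.044 0.972 0 0 0 0 1;-0.044 0.972 0 0 0 0 1;-0.044 0.972 0 0 0 0 1;-0.044 0.972 0 0 0 0 1;-0.044 0.972 0 0 0 0 1;-0.044 0.972 0 0 0 0 1;-0.044 0.972 0 0 0 0 1"

```text
time_s: 16.5
tool_pos: [0.4481, 0.1126, 0.1276]
eef_rot: [[-0.917, -0.399, 0.0], [-0.399, 0.917, 0.0], [-0.0, -0.0, -1.0]]
ft_force: [0.7, 0.1, 0.1]
width: 0.0869
gripper_force: 0.0
```

Emit:
move_arm --steps "-0.044 0.972 0 0 0 0 1;-0.044 0.972 0 0 0 0 1;-0.044 0.972 0 0 0 0 1;-0.044 0.972 0 0 0 0 1;-0.044 0.972 0 0 0 0 1;-0.044 0.972 0 0 0 0 1;-0.044 0.972 0 0 0 0 1;-0.044 0.972 0 0 0 0 1"

```text
time_s: 17.3
tool_pos: [0.4411, 0.2684, 0.1276]
eef_rot: [[-0.917, -0.398, 0.0], [-0.398, 0.917, -0.0], [-0.0, -0.0, -1.0]]
ft_force: [0.4, -0.4, -0.3]
width: 0.0874
gripper_force: 0.0
```

```bash
python3 look.py b 2>/dev/null
```

```text
top medium [0.6053 0.2698 0.6047 0.2706 0.0231 0.0625] 266
top large [0.4324 0.2641 0.4389 0.2657 0.0273 0.0684] 292
top giant [nan nan  0.  0.  0. nan] 0
top small in [ 0.6297 -0.0852  0.6297 -0.085   0.0173  0.0593] 159
top giant in [ 0.4633 -0.2771  0.4628 -0.2771  0.0329  0.0777] 644
top large in [nan nan  0.  0.  0. nan] 0
top medium in [nan nan  0.  0.  0. nan] 0
scene medium [0.6092 0.2719 0.6091 0.2715 0.024  0.0627] 332
scene large [0.4435 0.2686 0.4434 0.2694 0.0305 0.069 ] 350
scene giant [nan nan  0.  0.  0. nan] 0
scene small in [ 0.6337 -0.0829  0.6336 -0.0819  0.0186  0.0591] 225
scene giant in [ 0.4674 -0.2747  0.4676 -0.2752  0.0344  0.077 ] 597
scene large in [nan nan  0.  0.  0. nan] 0
scene medium in [nan nan  0.  0.  0. nan] 0
[0.44154709 0.26974761 0.12762386]
```

Giant and small are seated. Next is the large pot. I'll lower to z≈0.040.

Emit:
move_arm --steps "0 -0.12 -0.7 0 0 0 1;0 0 -0.75 0 0 0 1;0 0 -0.75 0 0 0 1;0 0 -0.75 0 0 0 1;0 0 -0.75 0 0 0 1;0 0 -0.7 0 0 0 1;0 0 0 0 0 0 1;0 0 0 0 0 0 1" --force 20

```text
time_s: 18.2
tool_pos: [0.4413, 0.2648, 0.0396]
eef_rot: [[-0.917, -0.398, -0.0], [-0.398, 0.917, -0.001], [0.0, -0.0, -1.0]]
ft_force: [0.1, 0.6, -0.1]
width: 0.0873
gripper_force: 0.0
```

Emit:
move_arm --steps "0 0 0 0 0 0 0;0 0 0 0 0 0 0;0 0 0 0 0 0 0;0 0 0 0 0 0 0;0 0 0 0 0 0 0;0 0 0 0 0 0 0;0 0 0 0 0 0 0;0 0 0 0 0 0 0"

```text
time_s: 19.0
tool_pos: [0.4414, 0.2653, 0.0399]
eef_rot: [[-0.917, -0.399, 0.001], [-0.399, 0.917, 0.001], [-0.001, 0.0, -1.0]]
ft_force: [-1.1, 1.6, 3.3]
width: 0.0532
gripper_force: 20.0
```

Emit:
move_arm --steps "0 0 0.5 0 0 0 0;0 0 1 0 0 0 0;0 0 1 0 0 0 0;0 0 1 0 0 0 0;0.062 -0.908 0 0 0 0 0;0.062 -0.908 0 0 0 0 0;0.062 -0.908 0 0 0 0 0;0.062 -0.908 0 0 0 0 0"

```text
time_s: 19.8
tool_pos: [0.4452, 0.1895, 0.1084]
eef_rot: [[-0.918, -0.397, -0.003], [-0.397, 0.918, -0.002], [0.003, -0.001, -1.0]]
ft_force: [-0.3, 0.1, -2.8]
width: 0.054
gripper_force: 20.0
```

Emit:
move_arm --steps "0.062 -0.908 0 0 0 0 0;0.062 -0.908 0 0 0 0 0;0.062 -0.908 0 0 0 0 0;0.062 -0.908 0 0 0 0 0;0.062 -0.908 0 0 0 0 0;0.062 -0.908 0 0 0 0 0;0.062 -0.908 0 0 0 0 0;0.062 -0.908 0 0 0 0 0"

```text
time_s: 20.6
tool_pos: [0.4546, 0.0445, 0.1085]
eef_rot: [[-0.918, -0.397, -0.003], [-0.397, 0.918, -0.001], [0.003, 0.0, -1.0]]
ft_force: [-0.1, 0.2, -2.0]
width: 0.0535
gripper_force: 20.0
```

Emit:
move_arm --steps "0.062 -0.908 0 0 0 0 0;0.062 -0.908 0 0 0 0 0;0.062 -0.908 0 0 0 0 0;0.062 -0.908 0 0 0 0 0;0.062 -0.908 0 0 0 0 0;0.062 -0.908 0 0 0 0 0;0.062 -0.908 0 0 0 0 0;0.062 -0.908 0 0 0 0 0"

```text
time_s: 21.4
tool_pos: [0.4641, -0.1003, 0.1084]
eef_rot: [[-0.918, -0.397, -0.003], [-0.397, 0.918, -0.0], [0.003, 0.001, -1.0]]
ft_force: [0.0, 0.3, -2.1]
width: 0.0537
gripper_force: 20.0
```

Emit:
move_arm --steps "0 0 0 0 0 0 0;0 0 0 0 0 0 0;0 0 0 0 0 0 0"

```text
time_s: 21.7
tool_pos: [0.4652, -0.0984, 0.1091]
eef_rot: [[-0.917, -0.398, -0.001], [-0.398, 0.917, -0.0], [0.001, 0.001, -1.0]]
ft_force: [-0.1, 0.1, -1.9]
width: 0.0539
gripper_force: 20.0
```

Emit:
move_arm --steps "0 0 -1 0 0 0 0;0 0 -1 0 0 0 0;0 0 -0.7 0 0 0 0;0 0 -0.4 0 0 0 0;0 0 -0.18 0 0 0 0;0 0 0 0 0 0 0;0 0 0 0 0 0 0;0 0 0 0 0 0 0"

```text
time_s: 22.5
tool_pos: [0.4665, -0.0982, 0.0446]
eef_rot: [[-0.917, -0.399, 0.002], [-0.399, 0.917, 0.0], [-0.001, -0.0, -1.0]]
ft_force: [-0.6, -0.8, -2.7]
width: 0.0536
gripper_force: 20.0
```

Emit:
move_arm --steps "0 0 0 0 0 0 0.7;0 0 0 0 0 0 1;0 0 0 0 0 0 1;0 0 0 0 0 0 1;0 0 0 0 0 0 1;0 0 0 0 0 0 1;0 0 0 0 0 0 1;0 0 0 0 0 0 1"

```text
time_s: 23.3
tool_pos: [0.466, -0.0983, 0.0439]
eef_rot: [[-0.917, -0.398, -0.0], [-0.398, 0.917, -0.0], [0.0, 0.0, -1.0]]
ft_force: [0.5, 0.2, -0.3]
width: 0.0866
gripper_force: 0.0
```

Emit:
move_arm --steps "0 0 1 0 0 0 1;0 0 1 0 0 0 1;0 0 1 0 0 0 1;0 0 1 0 0 0 1;0.354 0.922 0 0 0 0 1;0.354 0.922 0 0 0 0 1;0.354 0.922 0 0 0 0 1;0.354 0.922 0 0 0 0 1"

```text
time_s: 24.1
tool_pos: [0.4944, -0.0239, 0.124]
eef_rot: [[-0.917, -0.398, 0.0], [-0.398, 0.917, 0.0], [-0.0, 0.0, -1.0]]
ft_force: [-0.2, -0.2, 0.0]
width: 0.0872
gripper_force: 0.0
```

Emit:
move_arm --steps "0.354 0.922 0 0 0 0 1;0.354 0.922 0 0 0 0 1;0.354 0.922 0 0 0 0 1;0.354 0.922 0 0 0 0 1;0.354 0.922 0 0 0 0 1;0.354 0.922 0 0 0 0 1;0.354 0.922 0 0 0 0 1;0.354 0.922 0 0 0 0 1"

```text
time_s: 24.9
tool_pos: [0.5515, 0.1245, 0.1239]
eef_rot: [[-0.917, -0.398, -0.0], [-0.398, 0.917, -0.0], [0.0, -0.0, -1.0]]
ft_force: [-0.1, -0.5, 1.3]
width: 0.087
gripper_force: 0.0
```

Emit:
move_arm --steps "0.354 0.922 0 0 0 0 1;0.354 0.922 0 0 0 0 1;0.354 0.922 0 0 0 0 1;0.354 0.922 0 0 0 0 1;0 0 0 0 0 0 1;0 0 0 0 0 0 1"

```text
time_s: 25.5
tool_pos: [0.5791, 0.1973, 0.1235]
eef_rot: [[-0.917, -0.399, -0.001], [-0.399, 0.917, -0.0], [0.001, -0.0, -1.0]]
ft_force: [0.3, -0.9, -0.5]
width: 0.0872
gripper_force: 0.0
```

```bash
python3 look.py c 2>/dev/null | grep -v nan
```

```text
top medium [0.6129 0.2709 0.6066 0.2689 0.0225 0.0628] 82
top small in [ 0.6296 -0.0852  0.6297 -0.085   0.0174  0.0598] 159
top giant in [ 0.4632 -0.2772  0.4628 -0.2774  0.0327  0.0775] 647
top large in [ 0.4647 -0.0986  0.4645 -0.0987  0.0271  0.0716] 444
scene medium [0.6095 0.2719 0.6095 0.2718 0.0241 0.0628] 332
scene small in [ 0.6338 -0.0829  0.6343 -0.0836  0.0191  0.0592] 226
scene giant in [ 0.4676 -0.2748  0.4675 -0.2752  0.0343  0.077 ] 601
scene large in [ 0.4686 -0.096   0.4685 -0.0952  0.0291  0.0714] 408
[0.57890666 0.19637604 0.12375045]
```

Emit:
move_arm --steps "0.357 0.927 0 0 0 0 1;0.357 0.927 0 0 0 0 1;0.357 0.927 0 0 0 0 1;0.357 0.927 0 0 0 0 1;0 0 0 0 0 0 1;0 0 0 0 0 0 1;0 0 -0.7 0 0 0 1;0 0 -0.7 0 0 0 1" --force 15

```text
time_s: 26.4
tool_pos: [0.6075, 0.2699, 0.0953]
eef_rot: [[-0.918, -0.397, -0.0], [-0.397, 0.918, 0.0], [-0.0, 0.0, -1.0]]
ft_force: [-1.0, 0.3, 0.0]
width: 0.0873
gripper_force: 0.0
```

Emit:
move_arm --steps "0 0 -0.74 0 0 0 1;0 0 -0.7 0 0 0 1;0 0 -0.75 0 0 0 1;0 0 -0.75 0 0 0 1;0 0 0 0 0 0 1;0 0 0 0 0 0 1"

```text
time_s: 27.0
tool_pos: [0.6079, 0.2709, 0.0367]
eef_rot: [[-0.917, -0.399, -0.0], [-0.399, 0.917, -0.001], [0.001, -0.0, -1.0]]
ft_force: [0.3, 0.6, 0.3]
width: 0.0869
gripper_force: 0.0
```

Emit:
move_arm --steps "0 0 0 0 0 0 0;0 0 0 0 0 0 0;0 0 0 0 0 0 0;0 0 0 0 0 0 0;0 0 0 0 0 0 0;0 0 0 0 0 0 0;0 0 0 0 0 0 0;0 0 0 0 0 0 0"

```text
time_s: 27.8
tool_pos: [0.6078, 0.2709, 0.0372]
eef_rot: [[-0.917, -0.398, 0.0], [-0.398, 0.917, 0.0], [-0.0, 0.0, -1.0]]
ft_force: [-0.7, -0.7, -0.3]
width: 0.0437
gripper_force: 15.0
```

Emit:
move_arm --steps "0 0 0.5 0 0 0 0;0 0 1 0 0 0 0;0 0 1 0 0 0 0;0 0 1 0 0 0 0;0 0 1 0 0 0 0;0 0 0.5 0 0 0 0;0.0145 -0.932 0 0 0 0 0;0.0145 -0.932 0 0 0 0 0"

```text
time_s: 28.6
tool_pos: [0.6077, 0.2325, 0.1366]
eef_rot: [[-0.917, -0.399, -0.001], [-0.399, 0.917, -0.0], [0.001, 0.0, -1.0]]
ft_force: [0.1, -0.3, -1.7]
width: 0.0438
gripper_force: 15.0
```

Emit:
move_arm --steps "0.0145 -0.932 0 0 0 0 0;0.0145 -0.932 0 0 0 0 0;0.0145 -0.932 0 0 0 0 0;0.0145 -0.932 0 0 0 0 0;0.0145 -0.932 0 0 0 0 0;0.0145 -0.932 0 0 0 0 0;0.0145 -0.932 0 0 0 0 0;0.0145 -0.932 0 0 0 0 0"

```text
time_s: 29.4
tool_pos: [0.6108, 0.083, 0.1372]
eef_rot: [[-0.917, -0.398, 0.0], [-0.398, 0.917, 0.0], [-0.0, -0.0, -1.0]]
ft_force: [0.4, -0.5, -1.3]
width: 0.0437
gripper_force: 15.0
```

Emit:
move_arm --steps "0.0145 -0.932 0 0 0 0 0;0.0145 -0.932 0 0 0 0 0;0.0145 -0.932 0 0 0 0 0;0.0145 -0.932 0 0 0 0 0;0.0145 -0.932 0 0 0 0 0;0.0145 -0.932 0 0 0 0 0;0.0145 -0.932 0 0 0 0 0;0.0145 -0.932 0 0 0 0 0"

```text
time_s: 30.2
tool_pos: [0.6129, -0.0662, 0.1371]
eef_rot: [[-0.917, -0.398, 0.0], [-0.398, 0.917, 0.0], [-0.0, 0.0, -1.0]]
ft_force: [1.0, -0.4, -1.7]
width: 0.0432
gripper_force: 15.0
```

Emit:
move_arm --steps "0.0145 -0.932 0 0 0 0 0;0.0145 -0.932 0 0 0 0 0;0.0145 -0.932 0 0 0 0 0;0.0145 -0.932 0 0 0 0 0;0.0145 -0.932 0 0 0 0 0;0.0145 -0.932 0 0 0 0 0;0.0145 -0.932 0 0 0 0 0;0.0145 -0.932 0 0 0 0 0"

```text
time_s: 31.0
tool_pos: [0.6152, -0.2153, 0.1371]
eef_rot: [[-0.917, -0.398, -0.0], [-0.398, 0.917, -0.0], [0.0, 0.0, -1.0]]
ft_force: [0.4, 0.3, -1.5]
width: 0.0437
gripper_force: 15.0
```

Emit:
move_arm --steps "0.0145 -0.932 0 0 0 0 0;0.0145 -0.932 0 0 0 0 0;0.0145 -0.932 0 0 0 0 0;0.0145 -0.932 0 0 0 0 0;0 0 0 0 0 0 0;0 0 0 0 0 0 0;0 0 0 0 0 0 0"

```text
time_s: 31.7
tool_pos: [0.6165, -0.288, 0.137]
eef_rot: [[-0.917, -0.399, -0.0], [-0.399, 0.917, 0.0], [0.0, 0.0, -1.0]]
ft_force: [0.1, 0.1, -1.1]
width: 0.0437
gripper_force: 15.0
```

Emit:
move_arm --steps "0 0 -1 0 0 0 0;0 0 -1 0 0 0 0;0 0 -1 0 0 0 0;0 0 -1 0 0 0 0;0 0 -0.5 0 0 0 0;0 0 -0.3 0 0 0 0;0 0 0 0 0 0 0;0 0 0 0 0 0 0"

```text
time_s: 32.5
tool_pos: [0.6173, -0.2883, 0.0421]
eef_rot: [[-0.917, -0.399, 0.002], [-0.399, 0.917, -0.001], [-0.001, -0.001, -1.0]]
ft_force: [0.0, -0.6, -0.7]
width: 0.0437
gripper_force: 15.0
```

Emit:
move_arm --steps "0 0 0 0 0 0 0.6;0 0 0 0 0 0 1;0 0 0 0 0 0 1;0 0 0 0 0 0 1;0 0 0 0 0 0 1;0 0 0 0 0 0 1;0 0 0 0 0 0 1;0 0 0 0 0 0 1"

```text
time_s: 33.3
tool_pos: [0.6165, -0.2883, 0.0411]
eef_rot: [[-0.917, -0.398, -0.0], [-0.398, 0.917, 0.0], [0.0, 0.0, -1.0]]
ft_force: [-0.3, 0.7, -0.2]
width: 0.0865
gripper_force: 0.0
```

Emit:
move_arm --steps "0 0 0.7 0 0 0 1;0 0 1 0 0 0 1;0 0 1 0 0 0 1;0 0 1 0 0 0 1;0 0 1 0 0 0 1;0 -1 0 0 0 0 1;0 -1 0 0 0 0 1;0 -1 0 0 0 0 1"

```text
time_s: 34.1
tool_pos: [0.6158, -0.35, 0.1343]
eef_rot: [[-0.917, -0.398, -0.001], [-0.398, 0.917, 0.001], [0.001, 0.001, -1.0]]
ft_force: [0.0, -0.0, -0.4]
width: 0.0869
gripper_force: 0.0
```

Emit:
move_arm --steps "-0.6 -1 0.5 0 0 0 1;-0.6 -1 0.5 0 0 0 1;-0.6 -1 0.5 0 0 0 1;-0.6 -1 0.5 0 0 0 1;-0.6 -1 0 0 0 0 1;0 0 0 0 0 0 1;0 0 0 0 0 0 1;0 0 0 0 0 0 1"

```text
time_s: 34.9
tool_pos: [0.5562, -0.4485, 0.1739]
eef_rot: [[-0.917, -0.398, -0.002], [-0.398, 0.917, 0.001], [0.001, 0.002, -1.0]]
ft_force: [0.4, 0.4, 0.3]
width: 0.0872
gripper_force: 0.0
```

```bash
python3 look.py d 2>/dev/null | grep -v nan
```

```text
top small in [ 0.6295 -0.0851  0.6297 -0.085   0.0174  0.0596] 160
top giant in [ 0.4866 -0.289   0.4834 -0.2868  0.0229  0.0776] 65
top medium in [ 0.6149 -0.2878  0.6148 -0.2883  0.0229  0.0657] 275
scene small in [ 0.6337 -0.0828  0.6337 -0.0828  0.0184  0.0593] 227
scene giant in [ 0.4678 -0.2748  0.4676 -0.2752  0.0344  0.0771] 604
scene large in [ 0.469  -0.0961  0.4694 -0.097   0.0298  0.0713] 415
scene medium in [ 0.6192 -0.2854  0.6192 -0.2851  0.0238  0.0649] 388
[ 0.55676242 -0.4478983   0.17447874]
```

View pics/top_d.png

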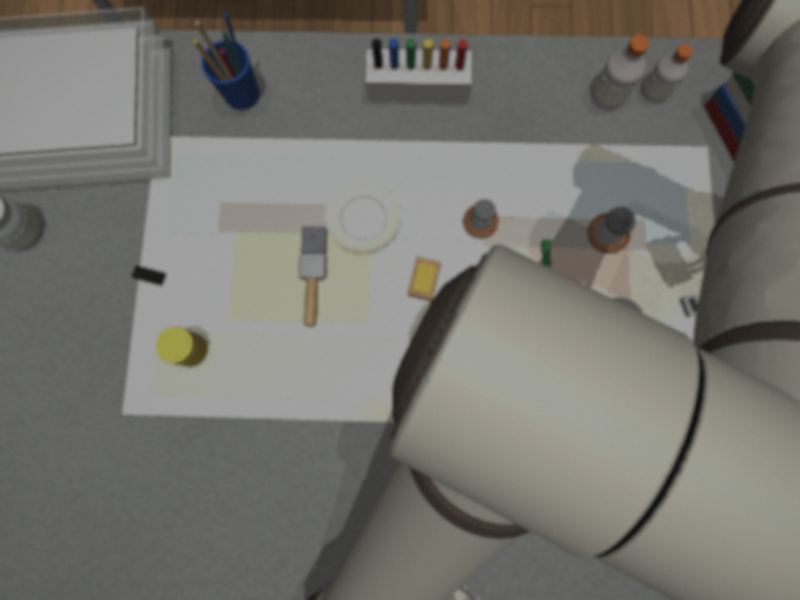

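View pics/scene_d.png

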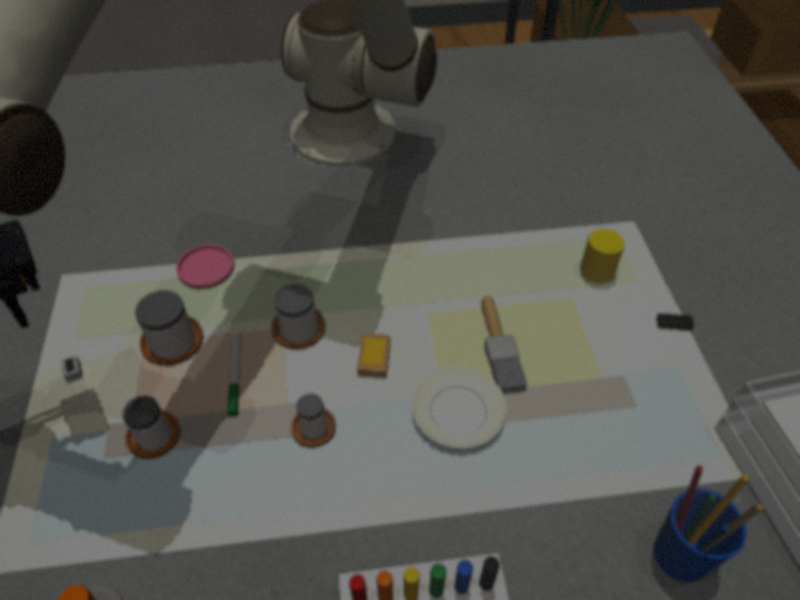

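The scene view shows all four pots upright in their stands: giant (165,325), large (297,315), medium (150,425) and small (313,418). The plate (460,408) and crayons (374,355) have not moved, and the gripper is clear of everything.

```bash
python3 -c "
from station import robot
print(robot.finish_job())"
```

```text
the job is handed in; nothing more can be done
None
```

All four pots are upright and flat in the stands of their sizes, the plate and crayon box have not moved, and the job was handed in at about 35 s of the 122 s allowed.

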